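# Lay out the brass parts on the check mats

### The job

Lay the three brass parts out for checking, one after another and in this order: first the valve handle in the middle of the blue mat, then the hex nut in the middle of the red mat, and last the brass sleeve in the middle of the green mat. Set each part down gently (do not drop it), standing flat on its mat the same way up as it stood on the table, and let go of it. Leave the steel sleeve, the black stopper, the grey bracket and the depth gauge where they are.

Things in the scene. Friction and masses are not known exactly. Their poses are not given: they have to be found in the camera images.
- valve_handle: Brass gate valve handle (handwheel), about 0.3 to 0.55 kg, lying flat on the table: a round rim 80 mm in outside diameter and 12 mm high resting on the table, four spokes (at its +-x and +-y, top 12 mm above the underside at most), and in the centre a plain round hub 26 mm in diameter that rises to 46 mm above the underside, so that the hub can be gripped from above over the 34 mm that stand clear of the rim. Origin: on the axis, at the underside; z up along the hub.
- hex_nut: Brass hexagonal compression nut with a bore, about 0.2 to 0.34 kg, standing on one end: 46 mm across flats, 53 mm across corners, 34 mm high, bore 28 mm. Origin: on the axis, at the underside; z up along the bore. The outward normals of its six flats point along its x axis and at every 60 degrees from it.
- brass_sleeve: Brass (yellow metal) compression sleeve, a plain round tube standing on end, about 0.11 to 0.2 kg: 38 mm outside diameter, 28 mm bore, 40 mm high. Origin: on the axis, at the underside; z up along the bore.
- blue_mat: Blue round flat check mat fixed to the table, 120 mm in diameter, 6 mm thick, with a thin white ring (104 mm in diameter) on it. Origin: at the centre of its underside, on the table; its top is 6 mm above; z up.
- red_mat: Red round flat check mat fixed to the table, 120 mm in diameter, 6 mm thick, with a thin white ring (104 mm in diameter) on it. Origin: at the centre of its underside, on the table; its top is 6 mm above; z up.
- green_mat: Green round flat check mat fixed to the table, 120 mm in diameter, 6 mm thick, with a thin white ring (104 mm in diameter) on it. Origin: at the centre of its underside, on the table; its top is 6 mm above; z up.
- steel_sleeve: Steel (silver) sleeve standing on end, the same shape and size as the brass one: 38 mm outside diameter, 28 mm bore, 40 mm high. To be left alone. Origin: on the axis, at the underside; z up.
- stopper: Black (in some light dark grey) solid rubber test stopper standing on its narrow end: 34 mm in diameter at the bottom, 44 mm at the top, 38 mm high. To be left alone. Origin: on the axis, at the underside; z up.
- zinc_bracket: Grey zinc die-cast L-shaped bracket: a foot 60 mm (its x) by 44 mm (its y), 6 mm thick, and an upright wall 42 mm high at its +x end, with a rib. To be left alone. Origin: at the centre of the foot's underside; z up.
- depth_gauge: Steel depth gauge lying flat with its rule pointing away from the robot: a bar 100 mm long (its x), 16 mm wide, 12 mm high, with a thin rule 145 mm long along its y (from -15 to +130 mm), 26 mm high in all at the clamp screw. To be left alone. Origin: at the centre of the bar's underside; z up.

How it is judged:
By the outcome, as a careful person would: the job done as asked, in the order asked, and still so for the second after the job is handed in, with the robot touching nothing.
It also fails if it takes over 96 s, if anything falls off the work surface, if the arm or the gripper's body presses on something with over 40 N, if the wrist force passes 120 N, or if a joint passes its speed limit or range.

### The arm

A 6-joint arm with a two-finger parallel gripper is mounted at the origin on the work surface. World frame = base frame: x ahead of the robot, y to its left, z up, the work surface at z = 0. Lengths are in m, angles in rad, forces in N, time in s.
With the tool pointing down it reaches from about 0.275 to 0.775 m from the base axis. Payload 14.6 kg.
Tool frame: the origin (TCP) lies at the very end of the fingers, on their centre line; the grasp point (between the pads) lies 19 mm behind it; x points along the fingers, y is the direction in which the jaws open and shut, and the axes are right-handed (so a half turn about x gives the same grasp; the last joint's range is limited). The gripper opens to 85 mm and grips with 20 to 120 N. Pads are 22 mm wide; open, the fingers measure 114 mm over their backs; the gripper's body (76 mm by 85 mm) begins 54 mm behind the grasp point. The pads swing forward as they close: fully open they stand 13 mm farther back than shut.
Start: joints at [1.012, 0.263, -0.048, 1.259, 0, 1.415], TCP at [0.206, 0.483, 0.2] pointing down, gripper open.
Joint ranges: [-2.65, 2.65], [-0.89, 1.7], [-1.18, 1.37], [-2.13, 2.11], [-1.35, 1.29], [-3.14, 3.14]. Speed limits (rad/s): [1.89, 1.89, 2.57, 2.79, 3.14, 3.14].

### API

Orientations are given as a unit quaternion [w, x, y, z].
In Python, from rig import bot gives the robot as it stands. The module is installed in compiled form; this text tells all that it offers.
- The arm moves only by the tool servo_tool, never from a script. Its argument "plan" is a list of rows, each an object of numbers: "rx", "ry", "rz": the turn, a rotation vector about the tool's x, y, z in degrees; "x", "y", "z": the shift along the tool's x, y, z in mm; "claw": the finger opening in mm, from 0 to 85.4. A call has 1 to 12 rows; each row is the pose to reach, as a shift and turn from the pose commanded when the call began, along the tool's axes at that moment; what a row does not reach only later rows make up. A row lasts 1/12 s, in which the tool goes at most 41.7 mm and 7.16 degrees, less where a joint would pass 70% of its speed; a pose out of reach is approached as far as the arm can. A call with a gripper value outside its range is refused whole. The fingers move at their own pace and stop on an object; the grip force is fixed at half the most. Time passes only in rows, so rows that repeat a pose let the fingers close. It gives the time, the measured TCP pose, the force and the opening at its end, in the units of the state.
- bot.observe(): the state, without advancing time (a new reading comes with each control period).
- bot.snapshot(name): name is "scene" or "top" or "wrist"; returns a dict with "pixels" (420x560x3 uint8, blue, green, red), "K" (3x3 intrinsics, pixels), "R" (3x3) and "t" (3): a world point X has camera coordinates R X + t. Camera axes: x right, y down, z forward; pixel columns grow to the right and rows downward; lengths in m; the calibration is good to about 2 mm. A picture is of the moment at which its call begins. There is no depth.
- bot.finish_job(): hands the job in, once; it reports no verdict.
The state is a dict: "time": time; "joint_pos": joint angles; "qd": joint speeds; "joint_torque": joint torques, N m; "tool_pos": TCP position; "orientation": TCP orientation; "ft_force": force on the tool from outside, world axes, zero at the start; "moment": the same for the moment, N m; "finger_gap": opening from 0.0 (shut) to 1.0 (fully open).
Only numpy, scipy, OpenCV 4.12 (cv2) and the standard library are available. Lean on these libraries where they do the work, as an engineer would, in place of code of your own. Each camera call takes 0.05 s, during which the arm holds its last target. There are 200 camera calls.

## Working session

There is one attempt and no reset: what is moved stays moved. The work goes in short steps, Python scripts to look and compute and a tool call to move; the robot and the scene stay as the last step left them, time stands still between calls to the robot, and variables do not carry over. Pictures are saved under pics/ and viewed, on a budget of 14 in all, crops included, one or two more only if the job needs it, and the job is handed in when it is done.

Besides the shell and the picture viewer there is one more tool, called after "Request:" as name([rows], argument=value, ...), one row to a line, values as JSON. servo_tool: Moves the arm, as the interface text tells. Its arguments: {"type":"object","properties":{"plan":{"type":"array","items":{"type":"object","properties":{"rx":{"type":"number"},"ry":{"type":"number"},"rz":{"type":"number"},"x":{"type":"number"},"y":{"type":"number"},"z":{"type":"number"},"claw":{"type":"number"}}}}},"required":["plan"]}

```bash
mkdir -p pics; python3 - <<'E'
from rig import bot
import cv2,pickle
for n in("scene","top","wrist"):
    s=bot.snapshot(n); pickle.dump(s,open(n+'.pkl','wb')); cv2.imwrite(f'pics/{n}0.png',s['pixels'])
    print(n,s['K'].tolist(),s['R'].round(3).tolist(),s['t'].round(3).tolist())
print(bot.observe())
E
```

```text
scene [[384.15689199410417, 0.0, 282.66156125405985], [0.0, 384.15689199410417, 208.72841624542366], [0.0, 0.0, 1.0]] [[-0.626, 0.78, 0.02], [0.577, 0.479, -0.662], [-0.525, -0.403, -0.75]] [0.345, -0.322, 1.171]
top [[415.64051103259936, 0.0, 277.4255738941418], [0.0, 415.64051103259936, 207.04080876117936], [0.0, 0.0, 1.0]] [[0.007, -1.0, -0.013], [-0.982, -0.004, -0.189], [0.189, 0.014, -0.982]] [0.008, 0.551, 1.049]
wrist [[341.22700804280134, 0.0, 283.2680781179049], [0.0, 341.22700804280134, 212.03102858053995], [0.0, 0.0, 1.0]] [[0.393, 0.919, -0.002], [0.872, -0.372, 0.318], [0.292, -0.126, -0.948]] [-0.525, -0.041, 0.382]
{'time': 0.15, 'joint_pos': array([ 1.01166925e+00,  2.63399955e-01, -4.87539809e-02,  1.25941336e+00,
       -4.30880653e-06,  1.41552631e+00]), 'qd': array([-0.00132644, -0.00093884,  0.00135874,  0.00127676, -0.00024874,
       -0.00018705]), 'joint_torque': array([ 4.38285439e-03, -6.37824798e+01,  3.84648335e+01,  1.06004340e-02,
        4.65405617e-05,  2.35034247e-05]), 'tool_pos': array([0.2061789 , 0.48257524, 0.19925601]), 'orientation': array([ 0.69264558,  0.14156075,  0.69283334, -0.14207256]), 'ft_force': array([0.67343778, 0.4148915 , 0.27130915]), 'moment': array([-0.02377953, -0.01760386, -0.06954735]), 'finger_gap': 1.0008452221242385}
```

View pics/top0.png

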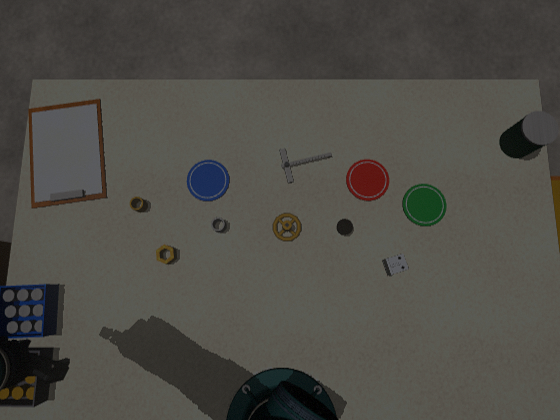

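View pics/scene0.png

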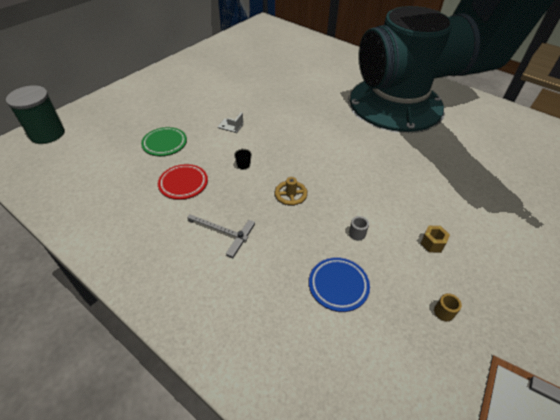

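Top view: handle ≈(287,227), nut ≈(166,254), brass sleeve ≈(139,204), steel sleeve ≈(220,225), blue mat (208,180), red (367,180), green (424,205). The scene view agrees: handle (291,190), nut (435,239), brass sleeve (447,307) and steel sleeve (358,229). Next I fit silhouettes to get positions.

```bash
cat > h.py <<'E'
import numpy as np,cv2,pickle
from scipy.optimize import least_squares
from scipy.spatial.transform import Rotation as Ro
HSV={'brass':((12,90,40),(32,255,255)),'blue':((105,120,50),(125,255,255)),'green':((55,100,40),(90,255,255)),'red':((0,150,60),(8,255,255))}
def ring(r,z,n=48,yaw=0):
    a=np.arange(n)*2*np.pi/n+yaw; return np.c_[r*np.cos(a),r*np.sin(a),np.full(n,z)]
def model(k,yaw=0,z0=0):
    if k=='handle': m=np.r_[ring(.04,0),ring(.04,.012),ring(.013,.046)]
    elif k=='nut': m=np.r_[ring(.02655,0,6,yaw+np.pi/6),ring(.02655,.034,6,yaw+np.pi/6)]
    elif k=='sleeve': m=np.r_[ring(.019,0),ring(.019,.04)]
    elif k=='mat': m=np.r_[ring(.06,0),ring(.06,.006)]
    return m+[0,0,z0]
def project(s,X):
    c=X@s['R'].T+s['t']; p=c@s['K'].T; return p[:,:2]/p[:,2:]
def blob(s,col,near,minarea=15):
    hsv=cv2.cvtColor(s['pixels'],cv2.COLOR_BGR2HSV); m=cv2.inRange(hsv,*map(np.array,HSV[col]))
    m=cv2.morphologyEx(m,cv2.MORPH_CLOSE,np.ones((3,3),np.uint8))
    cs=[c for c in cv2.findContours(m,cv2.RETR_EXTERNAL,cv2.CHAIN_APPROX_NONE)[0] if cv2.contourArea(c)>minarea]
    c=min(cs,key=lambda c:np.linalg.norm(c.reshape(-1,2).mean(0)-near))
    return cv2.convexHull(c).reshape(-1,2).astype(np.float32)
D=np.arange(12)*np.pi/6; U=np.c_[np.cos(D),np.sin(D)]
def fit(s,col,near,kind,g,z0=0,yaw=None):
    """silhouette support-function fit; returns x,y[,yaw], rms px"""
    h=blob(s,col,near); so=(U@h.T).max(1)
    def f(p):
        X=model(kind,p[2] if yaw is not None else 0,z0)+[p[0],p[1],0]
        return (U@project(s,X).T).max(1)-so
    r=least_squares(f,list(g[:2])+([yaw] if yaw is not None else []),x_scale=[.01,.01]+([.1] if yaw is not None else []))
    return r.x.round(4),float(np.sqrt((r.fun**2).mean()).round(2))
def ground(s,uv,z):
    d=s['R'].T@np.linalg.inv(s['K'])@np.array([*uv,1.]); c=-s['R'].T@s['t']; return (c+d*(z-c[2])/d[2])[:2]
def down(yaw):  # tool x down, tool y (jaws) at heading yaw
    x=np.array([0,0,-1.]); y=np.array([np.cos(yaw),np.sin(yaw),0]); return Ro.from_matrix(np.c_[x,y,np.cross(x,y)])
def move(o,xyz,yaw):
    """shift mm, turn deg in tool axes; jaw axis at yaw (mod pi, smallest turn)"""
    w,x,y,z=o['orientation']; R=Ro.from_quat([x,y,z,w])
    t=min((( R.inv()*down(yaw+k*np.pi)).as_rotvec(degrees=True) for k in(0,1)),key=np.linalg.norm)
    print('shift',R.inv().apply(np.array(xyz)-o['tool_pos']).dot(1000).round(1),'turn',t.round(1))
E
python3 - <<'E'
from h import *
S={n:pickle.load(open(n+'.pkl','rb')) for n in('top','scene')}
for nm,col,kind,pt,ps,z,yaw in [('handle','brass','handle',(287,227),(291,190),.02,None),('nut','brass','nut',(166,254),(435,239),.02,.1),('sleeve','brass','sleeve',(139,204),(447,307),.02,None),('blue','blue','mat',(208,180),(339,284),0,None),('red','red','mat',(367,180),(183,181),0,None),('green','green','mat',(424,205),(164,141),0,None)]:
    for n,p in(('top',pt),('scene',ps)):
        s=S[n]; print(nm,n,*fit(s,col,p,kind,ground(s,p,z),yaw=yaw))
w=np.array([0.69264558,0.14156075,0.69283334,-0.14207256]);R=Ro.from_quat(w[[1,2,3,0]]).as_matrix();print(R.round(3))
E
```

```text
handle top [ 0.5059 -0.0129] 1.03
handle scene [ 0.5055 -0.0127] 1.53
nut top [0.4289 0.3143 0.0471] 1.66
nut scene [ 0.4277  0.3106 -0.3574] 1.11
sleeve top [0.5667 0.3999] 2.33
sleeve scene [0.5642 0.3945] 1.18
blue top [0.638  0.2095] 0.75
blue scene [0.638 0.21 ] 1.15
red top [ 0.6405 -0.2382] 0.72
red scene [ 0.6414 -0.2372] 1.26
green top [ 0.5704 -0.3924] 0.82
green scene [ 0.5714 -0.3908] 1.38
[[-0.     0.393  0.92 ]
 [-0.001  0.92  -0.393]
 [-1.    -0.001 -0.   ]]
```

View pics/wrist0.png

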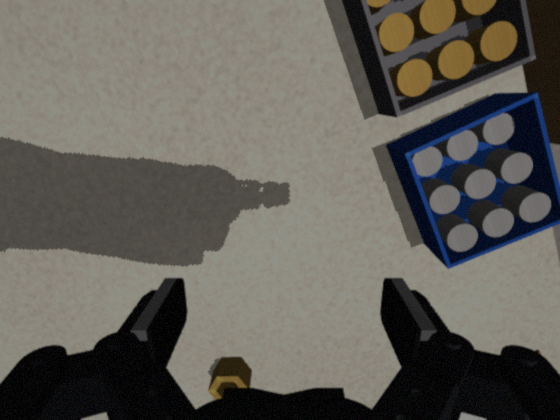

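The wrist view has the fingertips at about (175,290) and (390,290) and the nut at (230,378). The camera looks forward past the fingers. Moving over the handle.

Request:
servo_tool([
  {"x": 40,"y": -338,"z": 471,"claw": 85},
  {"x": 40,"y": -338,"z": 471,"claw": 85},
  {"x": 40,"y": -338,"z": 471,"claw": 85},
  {"x": 40,"y": -338,"z": 471,"claw": 85},
  {"x": 40,"y": -338,"z": 471,"claw": 85},
  {"x": 40,"y": -338,"z": 471,"claw": 85},
  {"x": 40,"y": -338,"z": 471,"claw": 85},
  {"x": 40,"y": -338,"z": 471,"claw": 85},
  {"x": 40,"y": -338,"z": 471,"claw": 85},
  {"x": 40,"y": -338,"z": 471,"claw": 85},
  {"x": 40,"y": -338,"z": 471,"claw": 85},
  {"x": 40,"y": -338,"z": 471,"claw": 85},
])

```text
invalid input
```

Request:
servo_tool([
  {"rx": 0,"ry": 0,"rz": 0,"x": 40,"y": -338,"z": 471,"claw": 85},
  {"rx": 0,"ry": 0,"rz": 0,"x": 40,"y": -338,"z": 471,"claw": 85},
  {"rx": 0,"ry": 0,"rz": 0,"x": 40,"y": -338,"z": 471,"claw": 85},
  {"rx": 0,"ry": 0,"rz": 0,"x": 40,"y": -338,"z": 471,"claw": 85},
])

```text
time: 0.48
tool_pos: [0.2926, 0.339, 0.1878]
orientation: [0.693, 0.141, 0.693, -0.141]
ft_force: [1.9, 0.4, 0.2]
finger_gap: 0.994
```

Request:
servo_tool([
  {"rx": 0,"ry": 0,"rz": 0,"x": 28,"y": -240,"z": 335,"claw": 85},
  {"rx": 0,"ry": 0,"rz": 0,"x": 28,"y": -240,"z": 335,"claw": 85},
  {"rx": 0,"ry": 0,"rz": 0,"x": 28,"y": -240,"z": 335,"claw": 85},
  {"rx": 0,"ry": 0,"rz": 0,"x": 28,"y": -240,"z": 335,"claw": 85},
  {"rx": 0,"ry": 0,"rz": 0,"x": 28,"y": -240,"z": 335,"claw": 85},
  {"rx": 0,"ry": 0,"rz": 0,"x": 28,"y": -240,"z": 335,"claw": 85},
  {"rx": 0,"ry": 0,"rz": 0,"x": 28,"y": -240,"z": 335,"claw": 85},
  {"rx": 0,"ry": 0,"rz": 0,"x": 28,"y": -240,"z": 335,"claw": 85},
  {"rx": 0,"ry": 0,"rz": 0,"x": 28,"y": -240,"z": 335,"claw": 85},
  {"rx": 0,"ry": 0,"rz": 0,"x": 28,"y": -240,"z": 335,"claw": 85},
  {"rx": 0,"ry": 0,"rz": 0,"x": 28,"y": -240,"z": 335,"claw": 85},
  {"rx": 0,"ry": 0,"rz": 0,"x": 28,"y": -240,"z": 335,"claw": 85},
])

```text
time: 1.48
tool_pos: [0.5065, -0.0133, 0.1594]
orientation: [0.692, 0.143, 0.693, -0.143]
ft_force: [-0.1, -0.0, 0.5]
finger_gap: 0.997
```

```bash
python3 - <<'E'
from rig import bot
from h import *
s=bot.snapshot('wrist'); cv2.imwrite('pics/w1.png',s['pixels']); o=bot.observe()
p=project(s,np.array([[.5057,-.0128,.03],o['tool_pos']])); print(p)
print(o['tool_pos'],fit(s,'brass',p[0],'handle',(.5057,-.0128))); move(o,[.5057,-.0128,.016],1.167)
E
```

```text
[[283.15426383 191.19338741]
 [284.10350445 250.92969867]]
[ 0.50592313 -0.01214937  0.15967757] (array([ 0.5054, -0.0109]), 2.21)
shift [143.7  -0.7   0.2] turn [-0.1 -0.1  0. ]
```

View pics/w1.png

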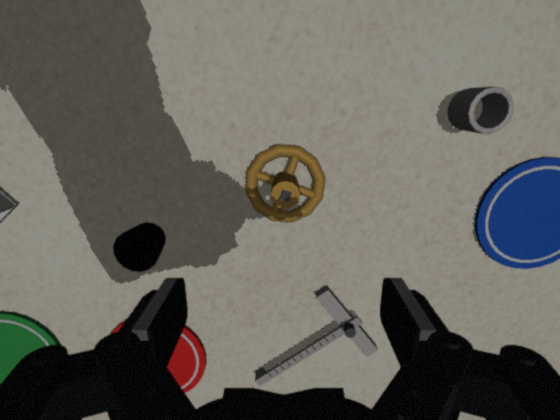

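The handle is centred at (285,183) in the wrist view, about where expected, and nothing is near the jaws. Descending around the hub.

Request:
servo_tool([
  {"rx": 0,"ry": 0,"rz": 0,"x": 40,"y": 0,"z": 0,"claw": 85},
  {"rx": 0,"ry": 0,"rz": 0,"x": 80,"y": 0,"z": 0,"claw": 85},
  {"rx": 0,"ry": 0,"rz": 0,"x": 110,"y": 0,"z": 0,"claw": 85},
  {"rx": 0,"ry": 0,"rz": 0,"x": 130,"y": 0,"z": 0,"claw": 85},
  {"rx": 0,"ry": 0,"rz": 0,"x": 138,"y": 0,"z": 0,"claw": 85},
  {"rx": 0,"ry": 0,"rz": 0,"x": 143,"y": 0,"z": 0,"claw": 85},
  {"rx": 0,"ry": 0,"rz": 0,"x": 143,"y": 0,"z": 0,"claw": 85},
  {"rx": 0,"ry": 0,"rz": 0,"x": 143,"y": 0,"z": 0,"claw": 85},
])

```text
time: 2.2
tool_pos: [0.5068, -0.0115, 0.0182]
orientation: [0.693, 0.142, 0.692, -0.142]
ft_force: [-0.2, 1.3, 0.8]
finger_gap: 0.999
```

```bash
python3 - <<'E'
from rig import bot
from h import *
s=bot.snapshot('wrist'); o=bot.observe(); cv2.imwrite('pics/w2.png',s['pixels'])
print(o['tool_pos'],o['ft_force'],fit(s,'brass',(283,250),'handle',(.5057,-.0128)))
move(o,[.5057,-.0115,.016],1.167)
E
```

```text
[ 0.50696254 -0.01165153  0.01836537] [-0.50729815 -0.15805949  0.06889057] (array([ 0.5053, -0.0107]), 3.71)
shift [ 2.4 -0.4 -1.2] turn [ 0.   0.1 -0. ]
```

View pics/w2.png

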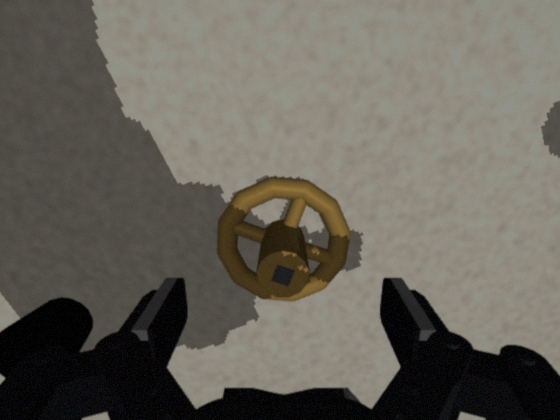

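The hub (top at 283,275) is centred between the open fingers. Closing on it.

Request:
servo_tool([
  {"rx": 0,"ry": 0,"rz": 0,"x": 3,"y": 0,"z": -1,"claw": 85},
  {"rx": 0,"ry": 0,"rz": 0,"x": 3,"y": 0,"z": -1,"claw": 50},
  {"rx": 0,"ry": 0,"rz": 0,"x": 3,"y": 0,"z": -1,"claw": 10},
  {"rx": 0,"ry": 0,"rz": 0,"x": 3,"y": 0,"z": -1,"claw": 10},
  {"rx": 0,"ry": 0,"rz": 0,"x": 3,"y": 0,"z": -1,"claw": 10},
  {"rx": 0,"ry": 0,"rz": 0,"x": 3,"y": 0,"z": -1,"claw": 10},
  {"rx": 0,"ry": 0,"rz": 0,"x": 3,"y": 0,"z": -1,"claw": 10},
  {"rx": 0,"ry": 0,"rz": 0,"x": 3,"y": 0,"z": -1,"claw": 10},
  {"rx": 0,"ry": 0,"rz": 0,"x": 3,"y": 0,"z": -1,"claw": 10},
  {"rx": 0,"ry": 0,"rz": 0,"x": 3,"y": 0,"z": -1,"claw": 10},
])

```text
time: 3.08
tool_pos: [0.5058, -0.0115, 0.0146]
orientation: [0.693, 0.142, 0.692, -0.142]
ft_force: [-0.6, -1.0, 6.2]
finger_gap: 0.117
```

```bash
python3 - <<'E'
from rig import bot
from h import *
o=bot.observe()
print(o['tool_pos'],o['ft_force'],o['finger_gap']*85.4)
E
```

```text
[ 0.50578629 -0.01153519  0.01458579] [-0.57578013 -1.03492771  6.21867483] 10.034265922844341
```

The opening is 10 mm, but the hub is 26 mm wide, so something is off. Looking.

```bash
python3 - <<'E'
from rig import bot
import cv2,numpy as np
a=bot.snapshot('wrist')['pixels'];b=bot.snapshot('top')['pixels'];c=bot.snapshot('scene')['pixels']
b=cv2.resize(b[180:280,220:350],(400,300));c=cv2.resize(c[130:250,220:380],(400,300))
cv2.imwrite('pics/w3.png',np.hstack([cv2.resize(a,(400,300)),c]));print(bot.observe()['finger_gap'])
E
```

```text
0.11334338423091771
```

View pics/w3.png

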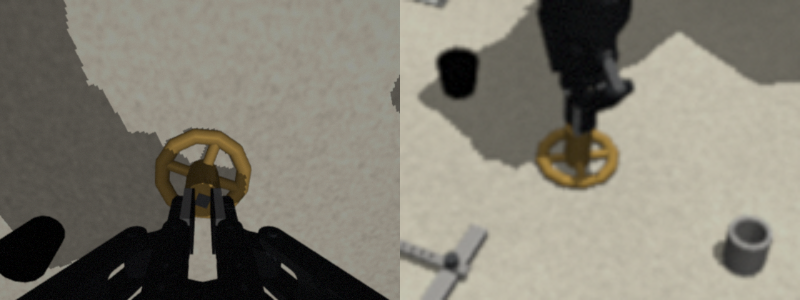

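```bash
python3 - <<'E'
from rig import bot
from h import *
s=bot.snapshot('wrist'); o=bot.observe(); cv2.imwrite('pics/w4.png',cv2.resize(s['pixels'][200:420,160:410],(750,600)[:2],interpolation=cv2.INTER_CUBIC))
w,x,y,z=o['orientation'];R=Ro.from_quat([x,y,z,w])
P=lambda a:project(s,(R.apply(np.array(a)/1000)+o['tool_pos'])[None])[0].round(0)
for yy in(5,43):
  for X in(0,-13,-19,-31,-50): print(yy,X,'z=-11,0,11',P([X,yy,-11]),P([X,yy,0]),P([X,yy,11]))
print(project(s,np.array([[.5057,-.0115,.046],[.5057,-.0115,.0]])))
E
```

```text
5 0 z=-11,0,11 [292. 234.] [291. 252.] [291. 270.]
5 -13 z=-11,0,11 [292. 244.] [292. 263.] [292. 281.]
5 -19 z=-11,0,11 [292. 249.] [292. 268.] [292. 287.]
5 -31 z=-11,0,11 [293. 259.] [293. 280.] [293. 300.]
5 -50 z=-11,0,11 [294. 280.] [294. 303.] [294. 325.]
43 0 z=-11,0,11 [360. 234.] [359. 252.] [358. 270.]
43 -13 z=-11,0,11 [366. 244.] [364. 263.] [363. 281.]
43 -19 z=-11,0,11 [368. 249.] [367. 268.] [365. 287.]
43 -31 z=-11,0,11 [375. 259.] [373. 280.] [371. 300.]
43 -50 z=-11,0,11 [386. 280.] [384. 303.] [381. 325.]
[[282.48879673 280.62167918]
 [282.68821884 241.78136771]]
```

View pics/w4.png

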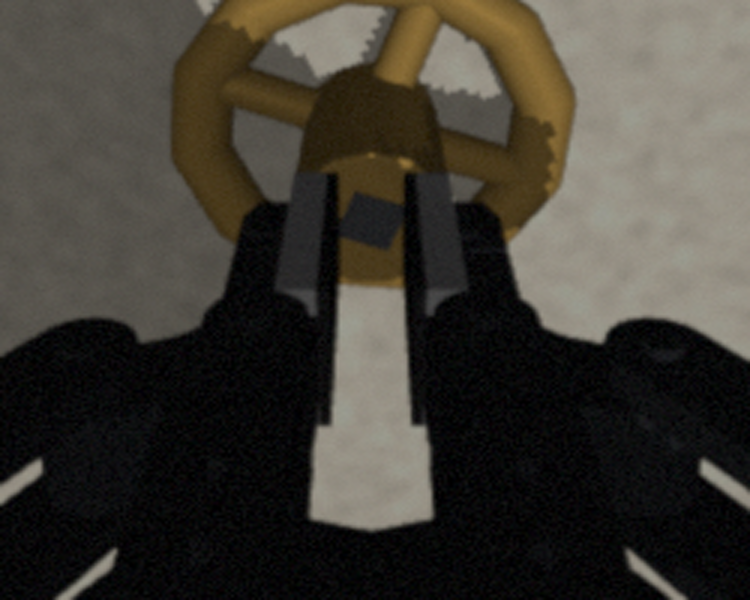

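The crop shows the tips resting above the hub top. The pad ends at (267–295, 263) fit a point about 35 mm behind the reported TCP, not at it. So the reported z reads about 33 mm lower than the real fingertips. The lateral position agrees. I'll reopen, go about 30 mm lower while watching force and opening, then close.

Request:
servo_tool([
  {"rx": 0,"ry": 0,"rz": 0,"x": 0,"y": 0,"z": 0,"claw": 85},
  {"rx": 0,"ry": 0,"rz": 0,"x": 0,"y": 0,"z": 0,"claw": 85},
  {"rx": 0,"ry": 0,"rz": 0,"x": 0,"y": 0,"z": 0,"claw": 85},
  {"rx": 0,"ry": 0,"rz": 0,"x": 0,"y": 0,"z": 0,"claw": 85},
  {"rx": 0,"ry": 0,"rz": 0,"x": 0,"y": 0,"z": 0,"claw": 85},
  {"rx": 0,"ry": 0,"rz": 0,"x": 5,"y": 0,"z": 0,"claw": 85},
  {"rx": 0,"ry": 0,"rz": 0,"x": 10,"y": 0,"z": 0,"claw": 85},
  {"rx": 0,"ry": 0,"rz": 0,"x": 15,"y": 0,"z": 0,"claw": 85},
  {"rx": 0,"ry": 0,"rz": 0,"x": 20,"y": 0,"z": 0,"claw": 85},
  {"rx": 0,"ry": 0,"rz": 0,"x": 25,"y": 0,"z": 0,"claw": 85},
  {"rx": 0,"ry": 0,"rz": 0,"x": 29,"y": 0,"z": 0,"claw": 85},
  {"rx": 0,"ry": 0,"rz": 0,"x": 29,"y": 0,"z": 0,"claw": 85},
])

```text
time: 4.28
tool_pos: [0.5047, -0.0113, -0.0158]
orientation: [0.692, 0.142, 0.693, -0.142]
ft_force: [0.1, -1.1, -0.2]
finger_gap: 0.993
```

```bash
python3 - <<'E'
from rig import bot
from h import *
a=bot.snapshot('wrist')['pixels'];o=bot.observe();print(o['tool_pos'],o['ft_force'],o['finger_gap'])
c=bot.snapshot('scene')['pixels'];c=cv2.resize(c[130:250,220:380],(400,300))
cv2.imwrite('pics/w5.png',np.hstack([cv2.resize(a,(400,300)),c]))
E
```

```text
[ 0.50491234 -0.01131605 -0.01537645] [-0.62998663  0.02129945 -0.28550332] 0.9958825828660397
```

View pics/w5.png

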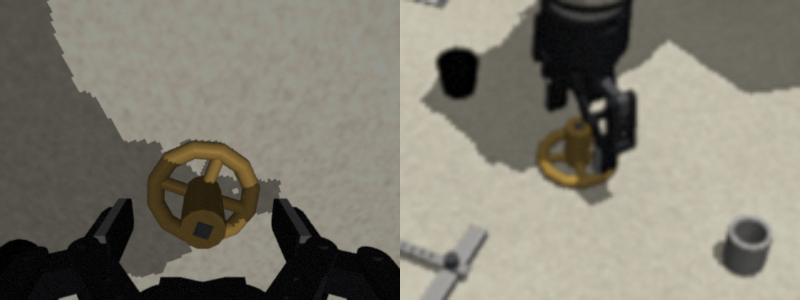

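Now the hub top (202,230 in the left half) is level with the pads, and no force shows at z = −15 mm. That confirms the z offset. Closing.

Request:
servo_tool([
  {"rx": 0,"ry": 0,"rz": 0,"x": 0,"y": 0,"z": 0,"claw": 50},
  {"rx": 0,"ry": 0,"rz": 0,"x": 0,"y": 0,"z": 0,"claw": 10},
  {"rx": 0,"ry": 0,"rz": 0,"x": 0,"y": 0,"z": 0,"claw": 10},
  {"rx": 0,"ry": 0,"rz": 0,"x": 0,"y": 0,"z": 0,"claw": 10},
  {"rx": 0,"ry": 0,"rz": 0,"x": 0,"y": 0,"z": 0,"claw": 10},
  {"rx": 0,"ry": 0,"rz": 0,"x": 0,"y": 0,"z": 0,"claw": 10},
  {"rx": 0,"ry": 0,"rz": 0,"x": 0,"y": 0,"z": 0,"claw": 10},
  {"rx": 0,"ry": 0,"rz": 0,"x": 0,"y": 0,"z": 0,"claw": 10},
])

```text
time: 5.05
tool_pos: [0.5054, -0.0113, -0.0146]
orientation: [0.693, 0.142, 0.693, -0.142]
ft_force: [-1.3, 0.7, 5.9]
finger_gap: 0.285
```

Request:
servo_tool([
  {"rx": 0,"ry": 0,"rz": 0,"x": -4,"y": 0,"z": 0,"claw": 10},
  {"rx": 0,"ry": 0,"rz": 0,"x": -12,"y": 0,"z": 0,"claw": 10},
  {"rx": 0,"ry": 0,"rz": 0,"x": -25,"y": 0,"z": 0,"claw": 10},
  {"rx": 0,"ry": 0,"rz": 0,"x": -45,"y": 0,"z": 0,"claw": 10},
  {"rx": 0,"ry": 0,"rz": 0,"x": -65,"y": 0,"z": 0,"claw": 10},
  {"rx": 0,"ry": 0,"rz": 0,"x": -85,"y": 0,"z": 0,"claw": 10},
  {"rx": 0,"ry": 0,"rz": 0,"x": -100,"y": 0,"z": 0,"claw": 10},
  {"rx": 0,"ry": 0,"rz": 0,"x": -110,"y": 0,"z": 0,"claw": 10},
  {"rx": 0,"ry": 0,"rz": 0,"x": -110,"y": 0,"z": 0,"claw": 10},
  {"rx": 0,"ry": 0,"rz": 0,"x": -110,"y": 0,"z": 0,"claw": 10},
])

```text
time: 5.88
tool_pos: [0.5053, -0.0114, 0.0954]
orientation: [0.693, 0.142, 0.692, -0.142]
ft_force: [0.3, -0.5, -4.9]
finger_gap: 0.284
```

```bash
python3 - <<'E'
from rig import bot
from h import *
s=bot.snapshot('wrist');o=bot.observe();print(o['tool_pos'],o['ft_force'],o['moment'],o['finger_gap'])
print(fit(s,'brass',(283,250),'handle',o['tool_pos'][:2],z0=.11))
cv2.imwrite('pics/w6.png',s['pixels'])
move(o,[.638,.210,.096],1.167)
E
```

```text
[ 0.50496195 -0.01132233  0.09481089] [-0.19652786  0.22207215 -3.18053752] [0.02304326 0.05986029 0.02277158] 0.2864199450937266
(array([ 0.5057, -0.011 ]), 4.42)
shift [ -1.2 255.8  35.4] turn [ 0. -0.  0.]
```

View pics/w6.png

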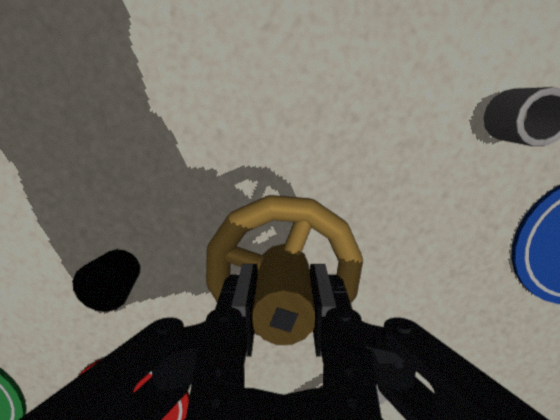

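The handle is held level at the hub (283,320) and clear of the table. Carrying it to the blue mat.

Request:
servo_tool([
  {"rx": 0,"ry": 0,"rz": 0,"x": 0,"y": 8,"z": 1,"claw": 10},
  {"rx": 0,"ry": 0,"rz": 0,"x": 0,"y": 28,"z": 4,"claw": 10},
  {"rx": 0,"ry": 0,"rz": 0,"x": 0,"y": 60,"z": 8,"claw": 10},
  {"rx": 0,"ry": 0,"rz": 0,"x": 0,"y": 98,"z": 14,"claw": 10},
  {"rx": 0,"ry": 0,"rz": 0,"x": 0,"y": 138,"z": 19,"claw": 10},
  {"rx": 0,"ry": 0,"rz": 0,"x": 0,"y": 175,"z": 24,"claw": 10},
  {"rx": 0,"ry": 0,"rz": 0,"x": 0,"y": 210,"z": 29,"claw": 10},
  {"rx": 0,"ry": 0,"rz": 0,"x": 0,"y": 236,"z": 33,"claw": 10},
  {"rx": 0,"ry": 0,"rz": 0,"x": 0,"y": 250,"z": 35,"claw": 10},
  {"rx": 0,"ry": 0,"rz": 0,"x": 0,"y": 256,"z": 35,"claw": 10},
  {"rx": 0,"ry": 0,"rz": 0,"x": 0,"y": 256,"z": 35,"claw": 10},
  {"rx": 0,"ry": 0,"rz": 0,"x": 0,"y": 256,"z": 35,"claw": 10},
])

```text
time: 6.93
tool_pos: [0.6374, 0.2101, 0.0944]
orientation: [0.692, 0.142, 0.693, -0.142]
ft_force: [-0.7, 0.2, -3.5]
finger_gap: 0.29
```

```bash
python3 - <<'E'
from rig import bot
from h import *
s=bot.snapshot('wrist');o=bot.observe();print(o['tool_pos'],o['ft_force'],o['finger_gap'])
move(o,[.638,.210,-.0075],1.167)
print(fit(s,'blue',project(s,np.array([[.638,.21,.006]]))[0],'mat',(.638,.21)))
E
```

```text
[0.63739334 0.2096082  0.09473896] [ 0.35710009  0.16290305 -3.22197888] 0.28711462301378005
shift [102.2   0.7   0.5] turn [-0. -0.  0.]
(array([0.6331, 0.213 ]), 23.42)
```

Request:
servo_tool([
  {"rx": 0,"ry": 0,"rz": 0,"x": 15,"y": 0,"z": 0,"claw": 10},
  {"rx": 0,"ry": 0,"rz": 0,"x": 38,"y": 0,"z": 0,"claw": 10},
  {"rx": 0,"ry": 0,"rz": 0,"x": 60,"y": 0,"z": 0,"claw": 10},
  {"rx": 0,"ry": 0,"rz": 0,"x": 78,"y": 0,"z": 0,"claw": 10},
  {"rx": 0,"ry": 0,"rz": 0,"x": 90,"y": 0,"z": 0,"claw": 10},
  {"rx": 0,"ry": 0,"rz": 0,"x": 96,"y": 0,"z": 0,"claw": 10},
  {"rx": 0,"ry": 0,"rz": 0,"x": 99,"y": 0,"z": 0,"claw": 10},
  {"rx": 0,"ry": 0,"rz": 0,"x": 101,"y": 0,"z": 0,"claw": 10},
  {"rx": 0,"ry": 0,"rz": 0,"x": 102,"y": 0,"z": 0,"claw": 10},
  {"rx": 0,"ry": 0,"rz": 0,"x": 102,"y": 0,"z": 0,"claw": 10},
])

```text
time: 7.82
tool_pos: [0.6383, 0.2102, -0.0063]
orientation: [0.693, 0.142, 0.692, -0.142]
ft_force: [-1.0, -0.4, -3.5]
finger_gap: 0.282
```

Request:
servo_tool([
  {"rx": 0,"ry": 0,"rz": 0,"x": 0.5,"y": 0,"z": 0,"claw": 10},
  {"rx": 0,"ry": 0,"rz": 0,"x": 1,"y": 0,"z": 0,"claw": 10},
  {"rx": 0,"ry": 0,"rz": 0,"x": 1.5,"y": 0,"z": 0,"claw": 10},
  {"rx": 0,"ry": 0,"rz": 0,"x": 1.5,"y": 0,"z": 0,"claw": 10},
])

```text
time: 8.15
tool_pos: [0.638, 0.2103, -0.0083]
orientation: [0.693, 0.142, 0.693, -0.142]
ft_force: [-0.3, -0.9, -3.3]
finger_gap: 0.285
```

Request:
servo_tool([
  {"rx": 0,"ry": 0,"rz": 0,"x": 0.5,"y": 0,"z": 0,"claw": 10},
  {"rx": 0,"ry": 0,"rz": 0,"x": 1,"y": 0,"z": 0,"claw": 10},
  {"rx": 0,"ry": 0,"rz": 0,"x": 1,"y": 0,"z": 0,"claw": 10},
])

```text
time: 8.4
tool_pos: [0.6382, 0.2103, -0.0085]
orientation: [0.693, 0.142, 0.692, -0.142]
ft_force: [-4.3, -1.1, 7.1]
finger_gap: 0.285
```

Contact: fz went from −3.3 to +7 N. Releasing slowly, then lifting.

Request:
servo_tool([
  {"rx": 0,"ry": 0,"rz": 0,"x": -0.3,"y": 0,"z": 0,"claw": 24},
  {"rx": 0,"ry": 0,"rz": 0,"x": -0.3,"y": 0,"z": 0,"claw": 32},
  {"rx": 0,"ry": 0,"rz": 0,"x": -0.3,"y": 0,"z": 0,"claw": 45},
  {"rx": 0,"ry": 0,"rz": 0,"x": -0.3,"y": 0,"z": 0,"claw": 60},
  {"rx": 0,"ry": 0,"rz": 0,"x": -0.3,"y": 0,"z": 0,"claw": 60},
  {"rx": 0,"ry": 0,"rz": 0,"x": -10,"y": 0,"z": 0,"claw": 60},
  {"rx": 0,"ry": 0,"rz": 0,"x": -40,"y": 0,"z": 0,"claw": 85},
  {"rx": 0,"ry": 0,"rz": 0,"x": -80,"y": 0,"z": 0,"claw": 85},
  {"rx": 0,"ry": 0,"rz": 0,"x": -110,"y": 0,"z": 0,"claw": 85},
  {"rx": 0,"ry": 0,"rz": 0,"x": -110,"y": 0,"z": 0,"claw": 85},
])

```text
time: 9.23
tool_pos: [0.6408, 0.2109, 0.1079]
orientation: [0.696, 0.143, 0.69, -0.141]
ft_force: [1.6, 0.6, -0.1]
finger_gap: 0.993
```

```bash
python3 - <<'E'
from rig import bot
from h import *
s=bot.snapshot('wrist');o=bot.observe();print(o['tool_pos'],o['ft_force'],o['finger_gap'])
print(fit(s,'brass',project(s,np.array([[.638,.21,.02]]))[0],'handle',(.638,.21),z0=.006))
print(fit(s,'blue',project(s,np.array([[.638,.21,.006]]))[0],'mat',(.638,.21)))
c=bot.snapshot('scene')['pixels'];c=cv2.resize(c[190:340,280:480],(400,300))
cv2.imwrite('pics/w7.png',np.hstack([cv2.resize(s['pixels'],(400,300)),c]))
move(o,[.4283,.3125,.1],1.167)
E
```

```text
[0.63991448 0.21068368 0.10480883] [0.64949835 0.02351826 0.024478  ] 0.9929281391098238
(array([0.638 , 0.2109]), 2.66)
(array([0.6375, 0.211 ]), 1.04)
shift [   3.6   10.5 -234.6] turn [ 0.   0.3 -0.2]
```

View pics/w7.png

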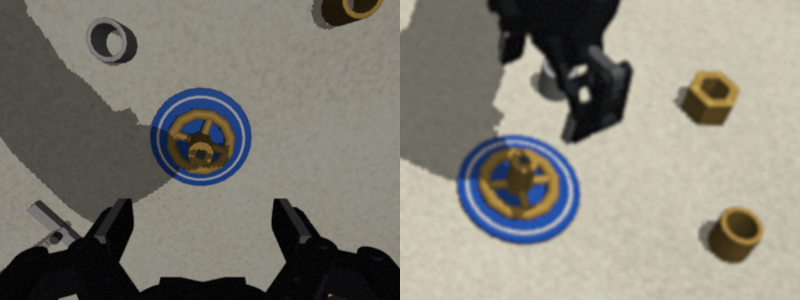

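The handle stands upright and centred on the blue mat; the fit gives it within 0.5 mm of the mat centre. Next, the nut.

Request:
servo_tool([
  {"rx": 0,"ry": 0,"rz": 0,"x": 0,"y": 10,"z": -234,"claw": 85},
  {"rx": 0,"ry": 0,"rz": 0,"x": 0,"y": 10,"z": -234,"claw": 85},
  {"rx": 0,"ry": 0,"rz": 0,"x": 0,"y": 10,"z": -234,"claw": 85},
  {"rx": 0,"ry": 0,"rz": 0,"x": 0,"y": 10,"z": -234,"claw": 85},
  {"rx": 0,"ry": 0,"rz": 0,"x": 0,"y": 10,"z": -234,"claw": 85},
  {"rx": 0,"ry": 0,"rz": 0,"x": 0,"y": 10,"z": -234,"claw": 85},
  {"rx": 0,"ry": 0,"rz": 0,"x": 0,"y": 10,"z": -234,"claw": 85},
  {"rx": 0,"ry": 0,"rz": 0,"x": 0,"y": 10,"z": -234,"claw": 85},
  {"rx": 0,"ry": 0,"rz": 0,"x": 0,"y": 10,"z": -234,"claw": 85},
  {"rx": 0,"ry": 0,"rz": 0,"x": 0,"y": 10,"z": -234,"claw": 85},
])

```text
time: 10.17
tool_pos: [0.4275, 0.311, 0.1002]
orientation: [0.693, 0.142, 0.693, -0.142]
ft_force: [0.3, 0.4, -1.4]
finger_gap: 0.997
```

```bash
python3 - <<'E'
from rig import bot
from h import *
s=bot.snapshot('wrist');o=bot.observe();print(o['tool_pos'],o['finger_gap'],o['joint_pos'][[0,5]])
p=project(s,np.array([[.4283,.3125,.02]]))[0];print(p)
for y in(-.4,-.2,0,.2,.4):
    f=fit(s,'brass',p,'nut',(.4283,.3125),yaw=y);print(f)
cv2.imwrite('pics/w8.png',s['pixels'])
x,y,yaw=f[0]
for k in range(3): move(o,[x,y,-.020],yaw+k*np.pi/3)
E
```

```text
[0.42763294 0.31093621 0.1002006 ] 0.9976425310620951 [0.47454099 0.87954174]
[285.06796781 208.63057776]
(array([ 0.4279,  0.3118, -0.4046]), 0.87)
(array([ 0.4279,  0.3118, -0.4046]), 0.87)
(array([ 0.4279,  0.3118, -0.4046]), 0.87)
(array([0.4279, 0.3118, 0.6426]), 0.87)
(array([0.4279, 0.3118, 0.6426]), 0.87)
shift [ 1.202e+02  9.000e-01 -1.000e-01] turn [30. -0.  0.]
shift [ 1.202e+02  9.000e-01 -1.000e-01] turn [-30.  -0.   0.]
shift [ 1.202e+02  9.000e-01 -1.000e-01] turn [90.  0.  0.]
```

View pics/w8.png

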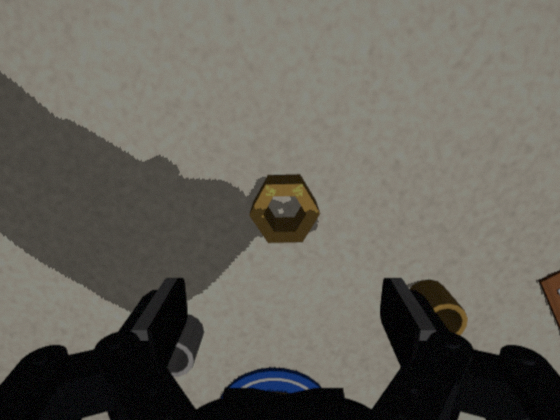

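Nut centred at (285,208) with corners pointing left and right at the jaws, so it needs a 30° turn. Turning and lowering, using the z offset found earlier.

Request:
servo_tool([
  {"rx": -7,"ry": 0,"rz": 0,"x": 10,"y": 1,"z": 0,"claw": 85},
  {"rx": -14,"ry": 0,"rz": 0,"x": 20,"y": 1,"z": 0,"claw": 85},
  {"rx": -21,"ry": 0,"rz": 0,"x": 30,"y": 1,"z": 0,"claw": 85},
  {"rx": -28,"ry": 0,"rz": 0,"x": 40,"y": 1,"z": 0,"claw": 85},
  {"rx": -30,"ry": 0,"rz": 0,"x": 60,"y": 1,"z": 0,"claw": 85},
  {"rx": -30,"ry": 0,"rz": 0,"x": 80,"y": 1,"z": 0,"claw": 85},
  {"rx": -30,"ry": 0,"rz": 0,"x": 95,"y": 1,"z": 0,"claw": 85},
  {"rx": -30,"ry": 0,"rz": 0,"x": 108,"y": 1,"z": 0,"claw": 85},
  {"rx": -30,"ry": 0,"rz": 0,"x": 118,"y": 1,"z": 0,"claw": 85},
  {"rx": -30,"ry": 0,"rz": 0,"x": 125,"y": 1,"z": 0,"claw": 85},
  {"rx": -30,"ry": 0,"rz": 0,"x": 128,"y": 1,"z": 0,"claw": 85},
  {"rx": -30,"ry": 0,"rz": 0,"x": 128,"y": 1,"z": 0,"claw": 85},
])

```text
time: 11.22
tool_pos: [0.4273, 0.312, -0.0279]
orientation: [0.706, -0.042, 0.706, 0.042]
ft_force: [0.1, -0.5, 0.6]
finger_gap: 0.994
```

```bash
python3 - <<'E'
from rig import bot
from h import *
s=bot.snapshot('wrist');o=bot.observe();print(o['tool_pos'],o['ft_force'])
f=fit(s,'brass',(283,300),'nut',(.4279,.3118),yaw=-.4);print(f)
move(o,[.4279,.3118,-.028],f[0][2])
c=bot.snapshot('scene')['pixels'];c=cv2.resize(c[190:300,370:517],(400,300))
cv2.imwrite('pics/w9.png',np.hstack([cv2.resize(s['pixels'],(400,300)),c]))
E
```

```text
[ 0.42749738  0.31218163 -0.02737073] [ 0.23786321 -0.02797934  0.10612307]
(array([ 0.428 ,  0.3122, -0.3839]), 0.72)
shift [ 0.6 -0.4  0.4] turn [-61.2  -0.   -0. ]
```

View pics/w9.png

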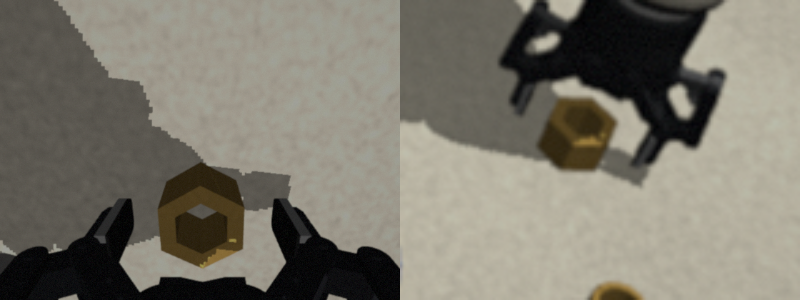

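The nut's flats face the jaws, at (158,215) and (244,215) in the left half. Closing.

Request:
servo_tool([
  {"rx": -1,"ry": 0,"rz": 0,"x": 0,"y": 0,"z": 0,"claw": 60},
  {"rx": -1,"ry": 0,"rz": 0,"x": 0,"y": 0,"z": 0,"claw": 30},
  {"rx": -1,"ry": 0,"rz": 0,"x": 0,"y": 0,"z": 0,"claw": 30},
  {"rx": -1,"ry": 0,"rz": 0,"x": 0,"y": 0,"z": 0,"claw": 30},
  {"rx": -1,"ry": 0,"rz": 0,"x": 0,"y": 0,"z": 0,"claw": 30},
  {"rx": -1,"ry": 0,"rz": 0,"x": 0,"y": 0,"z": 0,"claw": 30},
  {"rx": -1,"ry": 0,"rz": 0,"x": 0,"y": 0,"z": 0,"claw": 30},
  {"rx": -1,"ry": 0,"rz": 0,"x": 0,"y": 0,"z": 0,"claw": 30},
])

```text
time: 11.98
tool_pos: [0.4273, 0.3124, -0.0268]
orientation: [0.706, -0.048, 0.705, 0.049]
ft_force: [-0.2, -1.8, 8.3]
finger_gap: 0.528
```

Request:
servo_tool([
  {"rx": 0,"ry": 0,"rz": 0,"x": -4,"y": 0,"z": 0,"claw": 30},
  {"rx": 0,"ry": 0,"rz": 0,"x": -12,"y": 0,"z": 0,"claw": 30},
  {"rx": 0,"ry": 0,"rz": 0,"x": -25,"y": 0,"z": 0,"claw": 30},
  {"rx": 0,"ry": 0,"rz": 0,"x": -45,"y": 0,"z": 0,"claw": 30},
  {"rx": 0,"ry": 0,"rz": 0,"x": -65,"y": 0,"z": 0,"claw": 30},
  {"rx": 0,"ry": 0,"rz": 0,"x": -85,"y": 0,"z": 0,"claw": 30},
  {"rx": 0,"ry": 0,"rz": 0,"x": -100,"y": 0,"z": 0,"claw": 30},
  {"rx": 0,"ry": 0,"rz": 0,"x": -110,"y": 0,"z": 0,"claw": 30},
  {"rx": 0,"ry": 0,"rz": 0,"x": -110,"y": 0,"z": 0,"claw": 30},
  {"rx": 0,"ry": 0,"rz": 0,"x": -110,"y": 0,"z": 0,"claw": 30},
])

```text
time: 12.82
tool_pos: [0.4273, 0.3125, 0.083]
orientation: [0.706, -0.048, 0.705, 0.049]
ft_force: [-1.0, 0.1, -3.7]
finger_gap: 0.528
```

```bash
python3 - <<'E'
from rig import bot
from h import *
s=bot.snapshot('wrist');o=bot.observe();print(o['tool_pos'],o['ft_force'],o['moment'],o['finger_gap'])
print(fit(s,'brass',(283,300),'nut',o['tool_pos'][:2],z0=.11,yaw=-.4))
move(o,[.6409,-.2378,.083],1.71)
E
```

```text
[0.4269325  0.31222999 0.08234024] [-0.42326385 -0.62504029 -2.85206954] [-0.00872273  0.01438295  0.0252177 ] 0.5262132562727154
(array([ 0.4326,  0.3166, -0.5262]), 9.39)
shift [  -0.7 -574.1  136.7] turn [-0.1 -0.   0. ]
```

Request:
servo_tool([
  {"rx": 0,"ry": 0,"rz": 0,"x": 0,"y": -10,"z": 2,"claw": 30},
  {"rx": 0,"ry": 0,"rz": 0,"x": 0,"y": -30,"z": 7,"claw": 30},
  {"rx": 0,"ry": 0,"rz": 0,"x": 0,"y": -60,"z": 14,"claw": 30},
  {"rx": 0,"ry": 0,"rz": 0,"x": 0,"y": -95,"z": 23,"claw": 30},
  {"rx": 0,"ry": 0,"rz": 0,"x": 0,"y": -130,"z": 31,"claw": 30},
  {"rx": 0,"ry": 0,"rz": 0,"x": 0,"y": -165,"z": 39,"claw": 30},
  {"rx": 0,"ry": 0,"rz": 0,"x": 0,"y": -200,"z": 48,"claw": 30},
  {"rx": 0,"ry": 0,"rz": 0,"x": 0,"y": -235,"z": 56,"claw": 30},
  {"rx": 0,"ry": 0,"rz": 0,"x": 0,"y": -265,"z": 63,"claw": 30},
  {"rx": 0,"ry": 0,"rz": 0,"x": 0,"y": -285,"z": 68,"claw": 30},
  {"rx": 0,"ry": 0,"rz": 0,"x": 0,"y": -295,"z": 70,"claw": 30},
  {"rx": 0,"ry": 0,"rz": 0,"x": 0,"y": -300,"z": 71,"claw": 30},
])

```text
time: 13.87
tool_pos: [0.5384, 0.0232, 0.0819]
orientation: [0.705, -0.048, 0.706, 0.048]
ft_force: [-0.4, 0.6, -2.6]
finger_gap: 0.526
```

Request:
servo_tool([
  {"rx": 0,"ry": 0,"rz": 0,"x": 0,"y": -10,"z": 2,"claw": 30},
  {"rx": 0,"ry": 0,"rz": 0,"x": 0,"y": -30,"z": 7,"claw": 30},
  {"rx": 0,"ry": 0,"rz": 0,"x": 0,"y": -60,"z": 14,"claw": 30},
  {"rx": 0,"ry": 0,"rz": 0,"x": 0,"y": -95,"z": 23,"claw": 30},
  {"rx": 0,"ry": 0,"rz": 0,"x": 0,"y": -130,"z": 31,"claw": 30},
  {"rx": 0,"ry": 0,"rz": 0,"x": 0,"y": -165,"z": 39,"claw": 30},
  {"rx": 0,"ry": 0,"rz": 0,"x": 0,"y": -200,"z": 48,"claw": 30},
  {"rx": 0,"ry": 0,"rz": 0,"x": 0,"y": -230,"z": 55,"claw": 30},
  {"rx": 0,"ry": 0,"rz": 0,"x": 0,"y": -255,"z": 61,"claw": 30},
  {"rx": 0,"ry": 0,"rz": 0,"x": 0,"y": -270,"z": 65,"claw": 30},
  {"rx": 0,"ry": 0,"rz": 0,"x": 0,"y": -274,"z": 66,"claw": 30},
  {"rx": 0,"ry": 0,"rz": 0,"x": 0,"y": -274,"z": 66,"claw": 30},
])

```text
time: 14.87
tool_pos: [0.6414, -0.2376, 0.0819]
orientation: [0.705, -0.048, 0.706, 0.049]
ft_force: [0.1, 0.2, -3.6]
finger_gap: 0.523
```

```bash
python3 - <<'E'
from rig import bot
from h import *
o=bot.observe();print(o['tool_pos'],o['ft_force'],o['finger_gap'])
move(o,[.6409,-.2378,-.0205],1.71)
E
```

```text
[ 0.64143508 -0.23761448  0.08194245] [ 0.08389055  0.19964667 -3.59313439] 0.523463855669646
shift [102.4  -0.2  -0.5] turn [-0.1 -0.  -0. ]
```

Request:
servo_tool([
  {"rx": 0,"ry": 0,"rz": 0,"x": 15,"y": 0,"z": -1,"claw": 30},
  {"rx": 0,"ry": 0,"rz": 0,"x": 38,"y": 0,"z": -1,"claw": 30},
  {"rx": 0,"ry": 0,"rz": 0,"x": 60,"y": 0,"z": -1,"claw": 30},
  {"rx": 0,"ry": 0,"rz": 0,"x": 78,"y": 0,"z": -1,"claw": 30},
  {"rx": 0,"ry": 0,"rz": 0,"x": 90,"y": 0,"z": -1,"claw": 30},
  {"rx": 0,"ry": 0,"rz": 0,"x": 96,"y": 0,"z": -1,"claw": 30},
  {"rx": 0,"ry": 0,"rz": 0,"x": 99,"y": 0,"z": -1,"claw": 30},
  {"rx": 0,"ry": 0,"rz": 0,"x": 101,"y": 0,"z": -1,"claw": 30},
  {"rx": 0,"ry": 0,"rz": 0,"x": 101.5,"y": 0,"z": -1,"claw": 30},
  {"rx": 0,"ry": 0,"rz": 0,"x": 101.5,"y": 0,"z": -1,"claw": 30},
])

```text
time: 15.7
tool_pos: [0.6407, -0.2376, -0.0182]
orientation: [0.706, -0.049, 0.705, 0.048]
ft_force: [0.5, 0.2, -3.1]
finger_gap: 0.531
```

Request:
servo_tool([
  {"rx": 0,"ry": 0,"rz": 0,"x": 0.5,"y": 0,"z": 0,"claw": 30},
  {"rx": 0,"ry": 0,"rz": 0,"x": 1,"y": 0,"z": 0,"claw": 30},
  {"rx": 0,"ry": 0,"rz": 0,"x": 1,"y": 0,"z": 0,"claw": 30},
])

```text
time: 15.95
tool_pos: [0.6405, -0.2377, -0.0197]
orientation: [0.706, -0.049, 0.705, 0.048]
ft_force: [-0.0, -0.4, -4.0]
finger_gap: 0.525
```

Request:
servo_tool([
  {"rx": 0,"ry": 0,"rz": 0,"x": 0.5,"y": 0,"z": 0,"claw": 30},
  {"rx": 0,"ry": 0,"rz": 0,"x": 1,"y": 0,"z": 0,"claw": 30},
  {"rx": 0,"ry": 0,"rz": 0,"x": 1,"y": 0,"z": 0,"claw": 30},
])

```text
time: 16.2
tool_pos: [0.6405, -0.2377, -0.0208]
orientation: [0.705, -0.049, 0.705, 0.048]
ft_force: [-1.0, 0.4, -0.5]
finger_gap: 0.524
```

Contact has started (−4.0 → −0.5 N). Another 0.3 mm, then release.

Request:
servo_tool([
  {"rx": 0,"ry": 0,"rz": 0,"x": 0.3,"y": 0,"z": 0,"claw": 30},
  {"rx": 0,"ry": 0,"rz": 0,"x": 0.3,"y": 0,"z": 0,"claw": 45},
  {"rx": 0,"ry": 0,"rz": 0,"x": 0.3,"y": 0,"z": 0,"claw": 52},
  {"rx": 0,"ry": 0,"rz": 0,"x": 0.3,"y": 0,"z": 0,"claw": 65},
  {"rx": 0,"ry": 0,"rz": 0,"x": 0.3,"y": 0,"z": 0,"claw": 80},
  {"rx": 0,"ry": 0,"rz": 0,"x": 0.3,"y": 0,"z": 0,"claw": 80},
  {"rx": 0,"ry": 0,"rz": 0,"x": -10,"y": 0,"z": 0,"claw": 80},
  {"rx": 0,"ry": 0,"rz": 0,"x": -40,"y": 0,"z": 0,"claw": 85},
  {"rx": 0,"ry": 0,"rz": 0,"x": -80,"y": 0,"z": 0,"claw": 85},
  {"rx": 0,"ry": 0,"rz": 0,"x": -115,"y": 0,"z": 0,"claw": 85},
  {"rx": 0,"ry": 0,"rz": 0,"x": -125,"y": 0,"z": 0,"claw": 85},
  {"rx": 0,"ry": 0,"rz": 0,"x": -125,"y": 0,"z": 0,"claw": 85},
])

```text
time: 17.2
tool_pos: [0.642, -0.2384, 0.1083]
orientation: [0.707, -0.05, 0.704, 0.047]
ft_force: [0.4, -0.1, -0.3]
finger_gap: 0.992
```

```bash
python3 - <<'E'
from rig import bot
from h import *
s=bot.snapshot('wrist');o=bot.observe();print(o['tool_pos'],o['ft_force'],o['finger_gap'])
print(fit(s,'brass',project(s,np.array([[.641,-.238,.02]]))[0],'nut',(.641,-.238),z0=.006,yaw=-.4))
print(fit(s,'red',project(s,np.array([[.641,-.238,.006]]))[0],'mat',(.641,-.238)))
cv2.imwrite('pics/w10.png',s['pixels'])
for h in(1.167,1.71): move(o,[.565,.397,.12],h)
E
```

```text
[ 0.64116552 -0.23800158  0.10576627] [-0.14025429  0.40842638 -0.30814755] 0.998926744156861
(array([ 0.641 , -0.237 , -0.3827]), 0.73)
(array([ 0.6403, -0.2367]), 1.02)
shift [-15.3 639.4  11.5] turn [31.   0.2  0.1]
shift [-15.3 639.4  11.5] turn [-0.1  0.1  0.1]
```

View pics/w10.png

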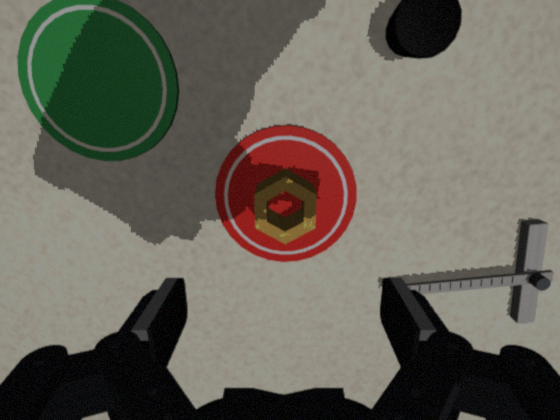

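The nut is upright on the red mat, within 1 mm of centre (fits .6410,−.2370 against .6403,−.2367). Now to the brass sleeve.

Request:
servo_tool([
  {"rx": 0,"ry": 0,"rz": 0,"x": -15,"y": 30,"z": 0,"claw": 85},
  {"rx": 0,"ry": 0,"rz": 0,"x": -15,"y": 70,"z": 1,"claw": 85},
  {"rx": 0,"ry": 0,"rz": 0,"x": -15,"y": 111,"z": 2,"claw": 85},
  {"rx": 0,"ry": 0,"rz": 0,"x": -15,"y": 152,"z": 3,"claw": 85},
  {"rx": 0,"ry": 0,"rz": 0,"x": -15,"y": 193,"z": 4,"claw": 85},
  {"rx": 0,"ry": 0,"rz": 0,"x": -15,"y": 234,"z": 4,"claw": 85},
  {"rx": 0,"ry": 0,"rz": 0,"x": -15,"y": 275,"z": 5,"claw": 85},
  {"rx": 0,"ry": 0,"rz": 0,"x": -15,"y": 316,"z": 6,"claw": 85},
  {"rx": 0,"ry": 0,"rz": 0,"x": -15,"y": 357,"z": 7,"claw": 85},
  {"rx": 0,"ry": 0,"rz": 0,"x": -15,"y": 398,"z": 8,"claw": 85},
  {"rx": 0,"ry": 0,"rz": 0,"x": -15,"y": 430,"z": 9,"claw": 85},
  {"rx": 0,"ry": 0,"rz": 0,"x": -15,"y": 450,"z": 9,"claw": 85},
])

```text
time: 18.25
tool_pos: [0.5861, 0.2124, 0.1175]
orientation: [0.705, -0.049, 0.706, 0.049]
ft_force: [0.1, 0.4, 0.6]
finger_gap: 0.997
```

Request:
servo_tool([
  {"rx": 0,"ry": 0,"rz": 0,"x": 0,"y": 30,"z": 1,"claw": 85},
  {"rx": 0,"ry": 0,"rz": 0,"x": 0,"y": 70,"z": 1,"claw": 85},
  {"rx": 0,"ry": 0,"rz": 0,"x": 0,"y": 110,"z": 2,"claw": 85},
  {"rx": 0,"ry": 0,"rz": 0,"x": 5,"y": 145,"z": 2,"claw": 85},
  {"rx": 0,"ry": 0,"rz": 0,"x": 10,"y": 170,"z": 2,"claw": 85},
  {"rx": 0,"ry": 0,"rz": 0,"x": 20,"y": 185,"z": 2,"claw": 85},
  {"rx": 0,"ry": 0,"rz": 0,"x": 20,"y": 189,"z": 2,"claw": 85},
  {"rx": 0,"ry": 0,"rz": 0,"x": 20,"y": 189,"z": 2,"claw": 85},
  {"rx": 0,"ry": 0,"rz": 0,"x": 20,"y": 189,"z": 2,"claw": 85},
])

```text
time: 19.0
tool_pos: [0.564, 0.3957, 0.0986]
orientation: [0.705, -0.049, 0.706, 0.048]
ft_force: [-0.1, 0.3, -0.1]
finger_gap: 0.99
```

```bash
python3 - <<'E'
from rig import bot
from h import *
s=bot.snapshot('wrist');o=bot.observe();print(o['tool_pos'],o['ft_force'],o['finger_gap'])
p=project(s,np.array([[.565,.397,.02]]))[0]
f=fit(s,'brass',p,'sleeve',(.565,.397));print(p,f)
cv2.imwrite('pics/w11.png',s['pixels'])
move(o,[*f[0],-.025],1.71)
E
```

```text
[0.5642885  0.39550306 0.09905319] [ 0.53209436 -0.66037141  0.21821144] 0.9937523218301457
[283.92265462 210.32807857] (array([0.564 , 0.3957]), 1.55)
shift [124.1   0.3  -0.2] turn [-0.2 -0.   0. ]
```

View pics/w11.png

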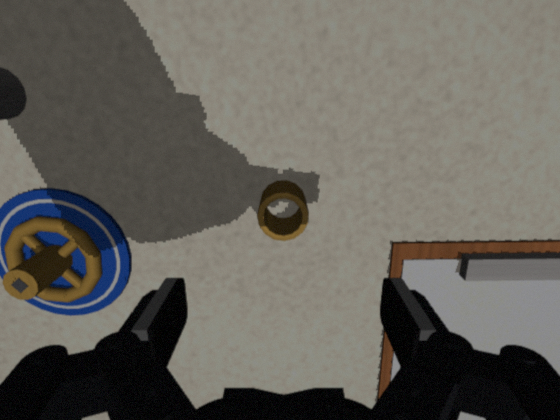

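The brass sleeve is at (283,210), with the clipboard edge about 80 mm clear. Descend and close.

Request:
servo_tool([
  {"rx": 0,"ry": 0,"rz": 0,"x": 25,"y": 0,"z": 0,"claw": 85},
  {"rx": 0,"ry": 0,"rz": 0,"x": 55,"y": 0,"z": 0,"claw": 85},
  {"rx": 0,"ry": 0,"rz": 0,"x": 85,"y": 0,"z": 0,"claw": 85},
  {"rx": 0,"ry": 0,"rz": 0,"x": 105,"y": 0,"z": 0,"claw": 85},
  {"rx": 0,"ry": 0,"rz": 0,"x": 118,"y": 0,"z": 0,"claw": 85},
  {"rx": 0,"ry": 0,"rz": 0,"x": 125,"y": 0,"z": 0,"claw": 85},
  {"rx": 0,"ry": 0,"rz": 0,"x": 125,"y": 0,"z": 0,"claw": 85},
  {"rx": 0,"ry": 0,"rz": 0,"x": 125,"y": 0,"z": 0,"claw": 85},
])

```text
time: 19.72
tool_pos: [0.5645, 0.3963, -0.0251]
orientation: [0.706, -0.048, 0.705, 0.048]
ft_force: [0.3, -0.4, 0.5]
finger_gap: 0.992
```

```bash
python3 - <<'E'
from rig import bot
from h import *
s=bot.snapshot('wrist');o=bot.observe();print(o['tool_pos'],o['ft_force'])
f=fit(s,'brass',(283,290),'sleeve',(.564,.3957));print(f)
move(o,[*f[0],-.026],1.71)
E
```

```text
[ 0.56476453  0.39663372 -0.02465353] [-0.64110885  0.33745112 -0.25097038]
(array([0.5638, 0.3957]), 1.86)
shift [ 1.3 -0.8 -1.1] turn [-0.2  0.1 -0. ]
```

Request:
servo_tool([
  {"rx": 0,"ry": 0,"rz": 0,"x": 1,"y": -0.5,"z": -1,"claw": 60},
  {"rx": 0,"ry": 0,"rz": 0,"x": 1,"y": -0.5,"z": -1,"claw": 25},
  {"rx": 0,"ry": 0,"rz": 0,"x": 1,"y": -0.5,"z": -1,"claw": 25},
  {"rx": 0,"ry": 0,"rz": 0,"x": 1,"y": -0.5,"z": -1,"claw": 25},
  {"rx": 0,"ry": 0,"rz": 0,"x": 1,"y": -0.5,"z": -1,"claw": 25},
  {"rx": 0,"ry": 0,"rz": 0,"x": 1,"y": -0.5,"z": -1,"claw": 25},
  {"rx": 0,"ry": 0,"rz": 0,"x": 1,"y": -0.5,"z": -1,"claw": 25},
  {"rx": 0,"ry": 0,"rz": 0,"x": 1,"y": -0.5,"z": -1,"claw": 25},
])

```text
time: 20.43
tool_pos: [0.5632, 0.3964, -0.0262]
orientation: [0.706, -0.048, 0.705, 0.049]
ft_force: [-2.2, -1.4, 5.7]
finger_gap: 0.419
```

Request:
servo_tool([
  {"rx": 0,"ry": 0,"rz": 0,"x": -4,"y": 0,"z": 0,"claw": 25},
  {"rx": 0,"ry": 0,"rz": 0,"x": -12,"y": 0,"z": 0,"claw": 25},
  {"rx": 0,"ry": 0,"rz": 0,"x": -25,"y": 0,"z": 0,"claw": 25},
  {"rx": 0,"ry": 0,"rz": 0,"x": -45,"y": 0,"z": 0,"claw": 25},
  {"rx": 0,"ry": 0,"rz": 0,"x": -65,"y": 0,"z": 0,"claw": 25},
  {"rx": 0,"ry": 0,"rz": 0,"x": -85,"y": 0,"z": 0,"claw": 25},
  {"rx": 0,"ry": 0,"rz": 0,"x": -105,"y": 0,"z": 0,"claw": 25},
  {"rx": 0,"ry": 0,"rz": 0,"x": -115,"y": 0,"z": 0,"claw": 25},
  {"rx": 0,"ry": 0,"rz": 0,"x": -120,"y": 0,"z": 0,"claw": 25},
  {"rx": 0,"ry": 0,"rz": 0,"x": -120,"y": 0,"z": 0,"claw": 25},
])

```text
time: 21.27
tool_pos: [0.5633, 0.3964, 0.094]
orientation: [0.706, -0.048, 0.705, 0.049]
ft_force: [-0.2, -0.2, -0.7]
finger_gap: 0.421
```

```bash
python3 - <<'E'
from rig import bot
from h import *
o=bot.observe();print(o['tool_pos'],o['ft_force'],o['moment'],o['finger_gap']*85.4)
move(o,[.571,-.391,.095],1.71)
E
```

```text
[0.56330052 0.3963981  0.09395059] [-0.22596273 -0.21541689 -0.67226675] [-0.05017082  0.03214165 -0.02135747] 35.98978706655047
shift [  -1.5 -781.  -100.1] turn [-0.1  0.1 -0. ]
```

Request:
servo_tool([
  {"rx": 0,"ry": 0,"rz": 0,"x": -1,"y": -8,"z": -1,"claw": 25},
  {"rx": 0,"ry": 0,"rz": 0,"x": -2,"y": -24,"z": -3,"claw": 25},
  {"rx": 0,"ry": 0,"rz": 0,"x": -2,"y": -48,"z": -6,"claw": 25},
  {"rx": 0,"ry": 0,"rz": 0,"x": -2,"y": -80,"z": -10,"claw": 25},
  {"rx": 0,"ry": 0,"rz": 0,"x": -2,"y": -115,"z": -15,"claw": 25},
  {"rx": 0,"ry": 0,"rz": 0,"x": -2,"y": -150,"z": -19,"claw": 25},
  {"rx": 0,"ry": 0,"rz": 0,"x": -2,"y": -185,"z": -24,"claw": 25},
  {"rx": 0,"ry": 0,"rz": 0,"x": -2,"y": -220,"z": -28,"claw": 25},
  {"rx": 0,"ry": 0,"rz": 0,"x": -2,"y": -255,"z": -33,"claw": 25},
  {"rx": 0,"ry": 0,"rz": 0,"x": -2,"y": -290,"z": -37,"claw": 25},
  {"rx": 0,"ry": 0,"rz": 0,"x": -2,"y": -325,"z": -42,"claw": 25},
  {"rx": 0,"ry": 0,"rz": 0,"x": -2,"y": -360,"z": -46,"claw": 25},
])

```text
time: 22.27
tool_pos: [0.5653, 0.0313, 0.094]
orientation: [0.705, -0.048, 0.706, 0.049]
ft_force: [1.1, 0.4, -1.2]
finger_gap: 0.422
```

Request:
servo_tool([
  {"rx": 0,"ry": 0,"rz": 0,"x": 0,"y": -35,"z": -4,"claw": 25},
  {"rx": 0,"ry": 0,"rz": 0,"x": 0,"y": -70,"z": -9,"claw": 25},
  {"rx": 0,"ry": 0,"rz": 0,"x": 0,"y": -105,"z": -13,"claw": 25},
  {"rx": 0,"ry": 0,"rz": 0,"x": 0,"y": -140,"z": -18,"claw": 25},
  {"rx": 0,"ry": 0,"rz": 0,"x": 0,"y": -175,"z": -22,"claw": 25},
  {"rx": 0,"ry": 0,"rz": 0,"x": 0,"y": -210,"z": -27,"claw": 25},
  {"rx": 0,"ry": 0,"rz": 0,"x": 0,"y": -245,"z": -31,"claw": 25},
  {"rx": 0,"ry": 0,"rz": 0,"x": 0,"y": -280,"z": -36,"claw": 25},
  {"rx": 0,"ry": 0,"rz": 0,"x": 0,"y": -312,"z": -40,"claw": 25},
  {"rx": 0,"ry": 0,"rz": 0,"x": 0,"y": -338,"z": -44,"claw": 25},
  {"rx": 0,"ry": 0,"rz": 0,"x": 0,"y": -355,"z": -46,"claw": 25},
  {"rx": 0,"ry": 0,"rz": 0,"x": 0,"y": -365,"z": -47,"claw": 25},
])

```text
time: 23.27
tool_pos: [0.5687, -0.3368, 0.0936]
orientation: [0.705, -0.047, 0.706, 0.048]
ft_force: [0.2, 0.3, -2.3]
finger_gap: 0.418
```

```bash
python3 - <<'E'
from rig import bot
from h import *
o=bot.observe();print(o['tool_pos'],o['ft_force'],o['finger_gap']*85.4)
move(o,[.5714,-.3915,-.020],1.71)
E
```

```text
[ 0.56873743 -0.33679631  0.09361368] [ 0.16402795  0.28812421 -2.29308589] 35.733208963140775
shift [113.6 -54.7  -4.6] turn [-0.2 -0.1 -0.1]
```

Request:
servo_tool([
  {"rx": 0,"ry": 0,"rz": 0,"x": 0,"y": -12,"z": -2,"claw": 25},
  {"rx": 0,"ry": 0,"rz": 0,"x": 0,"y": -30,"z": -4,"claw": 25},
  {"rx": 0,"ry": 0,"rz": 0,"x": 2,"y": -46,"z": -5,"claw": 25},
  {"rx": 0,"ry": 0,"rz": 0,"x": 12,"y": -54,"z": -5.5,"claw": 25},
  {"rx": 0,"ry": 0,"rz": 0,"x": 30,"y": -55,"z": -5.5,"claw": 25},
  {"rx": 0,"ry": 0,"rz": 0,"x": 52,"y": -55,"z": -5.5,"claw": 25},
  {"rx": 0,"ry": 0,"rz": 0,"x": 74,"y": -55,"z": -5.5,"claw": 25},
  {"rx": 0,"ry": 0,"rz": 0,"x": 92,"y": -55,"z": -5.5,"claw": 25},
  {"rx": 0,"ry": 0,"rz": 0,"x": 103,"y": -55,"z": -5.5,"claw": 25},
  {"rx": 0,"ry": 0,"rz": 0,"x": 108,"y": -55,"z": -5.5,"claw": 25},
  {"rx": 0,"ry": 0,"rz": 0,"x": 111,"y": -55,"z": -5.5,"claw": 25},
  {"rx": 0,"ry": 0,"rz": 0,"x": 111,"y": -55,"z": -5.5,"claw": 25},
])

```text
time: 24.27
tool_pos: [0.5722, -0.3897, -0.0159]
orientation: [0.705, -0.049, 0.705, 0.049]
ft_force: [-1.5, 0.0, -0.8]
finger_gap: 0.42
```

```bash
python3 - <<'E'
from rig import bot
from h import *
o=bot.observe();print(o['tool_pos'],o['ft_force'],o['finger_gap']*85.4)
move(o,[.5703,-.3916,-.020],1.71)
E
```

```text
[ 0.57223037 -0.38972686 -0.01589123] [-1.47364587  0.02878463 -0.81951385] 35.829164582485156
shift [ 4.1 -1.6 -2.2] turn [-0.1  0.  -0. ]
```

Request:
servo_tool([
  {"rx": 0,"ry": 0,"rz": 0,"x": 0,"y": -1.5,"z": -1.5,"claw": 25},
  {"rx": 0,"ry": 0,"rz": 0,"x": 0,"y": -1.5,"z": -1.5,"claw": 25},
  {"rx": 0,"ry": 0,"rz": 0,"x": 1,"y": -1.5,"z": -1.5,"claw": 25},
  {"rx": 0,"ry": 0,"rz": 0,"x": 2,"y": -1.5,"z": -1.5,"claw": 25},
  {"rx": 0,"ry": 0,"rz": 0,"x": 2,"y": -1.5,"z": -1.5,"claw": 25},
])

```text
time: 24.68
tool_pos: [0.5709, -0.3916, -0.0178]
orientation: [0.705, -0.049, 0.705, 0.048]
ft_force: [-0.2, 0.1, -1.0]
finger_gap: 0.421
```

```bash
python3 - <<'E'
from rig import bot
from h import *
s=bot.snapshot('wrist')
for i in range(4):
    o=bot.observe();print(o['tool_pos'],o['ft_force'][2])
    if i<3: s=bot.snapshot('wrist')
print(fit(s,'brass',(283,300),'sleeve',(.571,-.391),z0=.008))
print(fit(s,'green',project(s,np.array([[.571,-.391,.006]]))[0],'mat',(.571,-.391)))
E
```

```text
[ 0.57086239 -0.39162019 -0.01779887] -1.3689437797156805
[ 0.57085537 -0.39162228 -0.01779479] -0.7501640135834763
[ 0.57084921 -0.39161497 -0.0178542 ] -2.056388298067774
[ 0.5708782  -0.39160982 -0.01784384] -1.3472158606931737
(array([ 0.5719, -0.3907]), 1.68)
(array([ 0.6112, -0.3855]), 99.11)
```

Request:
servo_tool([
  {"rx": 0,"ry": 0,"rz": 0,"x": 0.5,"y": 0,"z": -0.6,"claw": 25},
  {"rx": 0,"ry": 0,"rz": 0,"x": 1,"y": 0,"z": -0.6,"claw": 25},
  {"rx": 0,"ry": 0,"rz": 0,"x": 1.5,"y": 0,"z": -0.6,"claw": 25},
  {"rx": 0,"ry": 0,"rz": 0,"x": 1.5,"y": 0,"z": -0.6,"claw": 25},
])

```text
time: 25.22
tool_pos: [0.5702, -0.3916, -0.0195]
orientation: [0.705, -0.048, 0.705, 0.049]
ft_force: [-0.4, 0.9, -1.2]
finger_gap: 0.415
```

Request:
servo_tool([
  {"rx": 0,"ry": 0,"rz": 0,"x": 0.4,"y": 0,"z": 0,"claw": 25},
  {"rx": 0,"ry": 0,"rz": 0,"x": 0.8,"y": 0,"z": 0,"claw": 25},
  {"rx": 0,"ry": 0,"rz": 0,"x": 0.8,"y": 0,"z": 0,"claw": 25},
])

```text
time: 25.47
tool_pos: [0.5703, -0.3917, -0.0202]
orientation: [0.705, -0.049, 0.705, 0.048]
ft_force: [-0.4, -0.3, -1.1]
finger_gap: 0.42
```

Request:
servo_tool([
  {"rx": 0,"ry": 0,"rz": 0,"x": 0.4,"y": 0,"z": 0,"claw": 25},
  {"rx": 0,"ry": 0,"rz": 0,"x": 0.7,"y": 0,"z": 0,"claw": 25},
  {"rx": 0,"ry": 0,"rz": 0,"x": 0.7,"y": 0,"z": 0,"claw": 25},
])

```text
time: 25.72
tool_pos: [0.5703, -0.3917, -0.0202]
orientation: [0.706, -0.049, 0.705, 0.048]
ft_force: [-2.8, 3.1, 7.1]
finger_gap: 0.414
```

Contact (+7 N). Release and retreat.

Request:
servo_tool([
  {"rx": 0,"ry": 0,"rz": 0,"x": -0.3,"y": 0,"z": 0,"claw": 34},
  {"rx": 0,"ry": 0,"rz": 0,"x": -0.3,"y": 0,"z": 0,"claw": 43},
  {"rx": 0,"ry": 0,"rz": 0,"x": -0.3,"y": 0,"z": 0,"claw": 58},
  {"rx": 0,"ry": 0,"rz": 0,"x": -0.3,"y": 0,"z": 0,"claw": 75},
  {"rx": 0,"ry": 0,"rz": 0,"x": -0.3,"y": 0,"z": 0,"claw": 75},
  {"rx": 0,"ry": 0,"rz": 0,"x": -0.3,"y": 0,"z": 0,"claw": 75},
  {"rx": 0,"ry": 0,"rz": 0,"x": -10,"y": 0,"z": 0,"claw": 80},
  {"rx": 0,"ry": 0,"rz": 0,"x": -40,"y": 0,"z": 0,"claw": 85},
  {"rx": 0,"ry": 0,"rz": 0,"x": -80,"y": 0,"z": 0,"claw": 85},
  {"rx": 0,"ry": 0,"rz": 0,"x": -115,"y": 0,"z": 0,"claw": 85},
  {"rx": 0,"ry": 0,"rz": 0,"x": -125,"y": 0,"z": 0,"claw": 85},
  {"rx": 0,"ry": 0,"rz": 0,"x": -125,"y": 0,"z": 0,"claw": 85},
])

```text
time: 26.72
tool_pos: [0.5716, -0.3929, 0.1083]
orientation: [0.707, -0.05, 0.704, 0.047]
ft_force: [1.0, 0.1, 0.6]
finger_gap: 0.992
```

```bash
python3 - <<'E'
from rig import bot
from h import *
s=bot.snapshot('wrist');o=bot.observe();print(o['tool_pos'],o['ft_force'],o['finger_gap'])
print(fit(s,'brass',project(s,np.array([[.571,-.391,.02]]))[0],'sleeve',(.571,-.391),z0=.006))
print(fit(s,'green',project(s,np.array([[.571,-.391,.006]]))[0],'mat',(.571,-.391)))
t=bot.snapshot('top'); a=pickle.load(open('top.pkl','rb'))
for nm,col,k,c in(('handle','brass','handle',(.638,.21)),('nut','brass','nut',(.641,-.237))):
    print(nm,fit(t,col,project(t,np.array([[*c,.02]]))[0],k,c,z0=.006))
c=cv2.resize(t['pixels'][120:300,110:470],(800,400)); w=cv2.resize(s['pixels'],(266,200))
v=cv2.resize(bot.snapshot('scene')['pixels'][100:330],(487,200))
cv2.imwrite('pics/w12.png',np.vstack([c,np.hstack([w,v,np.zeros((200,47,3),np.uint8)])]))
E
```

```text
[ 0.5708383  -0.39220636  0.10573482] [ 0.69192305  0.65107386 -0.91806194] 0.9974493668330345
(array([ 0.571 , -0.3908]), 1.33)
(array([ 0.5697, -0.3904]), 1.16)
handle (array([0.6385, 0.2091]), 1.29)
nut (array([ 0.6421, -0.2393]), 1.07)
```

View pics/w12.png

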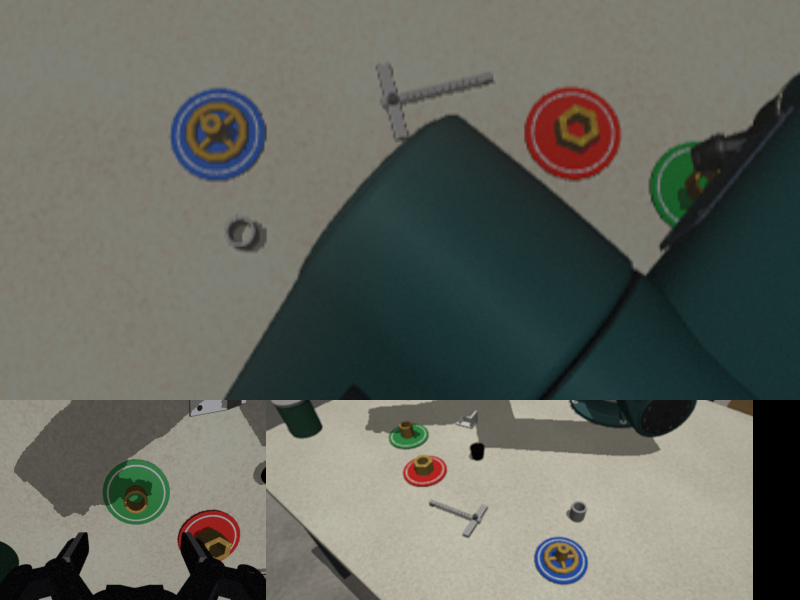

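All three parts stand on their mats: handle at (217,133), nut at (577,127) and sleeve on green (wrist inset, 135,497). The others haven't moved and the gripper is clear. Handing in.

```bash
python3 -c "
from rig import bot
print(bot.finish_job(),bot.observe()['time'])"
```

```text
the job is handed in; nothing more can be done
the job is handed in; nothing more can be done
```

The job is handed in. The valve handle went on the blue mat, then the hex nut on the red, then the brass sleeve on the green. I lowered each one until light contact (up to about 7 N), released it and backed the gripper away. The arm was clear and touching nothing at about 27 s.

**Last checks:**

| Part | Offset from mat centre (wrist camera) |
|---|---|
| Handle | about 0.5 mm |
| Nut | about 0.8 mm |
| Sleeve | about 1.4 mm |

- **Final pictures:** all three parts stand flat and the right way up. The steel sleeve, stopper, bracket and depth gauge look undisturbed by eye; I didn't re-measure them.
- **Camera disagreement:** the top camera puts the nut up to about 2.5 mm from the wrist camera's reading. This is about what the 2 mm calibration allows, and that fit left out the nut's rotation.

**What didn't match:**
- **Tool height:** the reported TCP lies about 31–35 mm beyond the real fingertips, although the description puts it at their very end.
- **First grasp:** because of this, the first try at the handle closed above its hub and rested on it with about 6 N. I found the offset in the wrist image, reopened, and used corrected heights from then on, down to −28 mm reported.

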